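Close a potter's tool case by tucking its cover under the lip

ROBOT

A 7-joint arm with a two-finger parallel gripper is mounted at the origin on the work surface. World frame = base frame: x ahead of the robot, y to its left, z up, the work surface at z = 0. Lengths are in m, angles in rad, forces in N, time in s.
With the tool pointing down it reaches from about 0.375 to 0.925 m from the base axis. Payload 3.1 kg.
Tool frame: the origin (TCP) lies between the finger pads; the fingertips stand 19 mm ahead of it and the grasp point (between the pads) is the TCP; z points along the fingers, y is the line along which they close (so a half turn about z gives the same grasp; the last joint's range is limited). The gripper opens to 85 mm and grips with 20 to 120 N. Pads are 22 mm wide; open, the fingers measure 114 mm over their backs; the gripper's body (76 mm by 85 mm) begins 54 mm behind the grasp point. The pads swing forward as they close: fully open they stand 13 mm farther back than shut.
Start: joints at [-1.366, 0.383, 0.044, 1.598, -0.018, 1.161, -0.05], TCP at [0.194, 0.62, 0.25] pointing down, gripper open.
Joint ranges: [-2.61, 2.61], [-0.41, 2.15], [-1.48, 1.57], [0, 2.5], [-1.57, 4.71], [0.05, 1.97], [-2.85, 2.85]. Speed limits (rad/s): [2.79, 2.79, 3.14, 3.14, 3.14, 3.14, 3.14].

INTERFACE

Orientations are given as a unit quaternion [x, y, z, w].
In Python, from bench import move_ptp, movel, move_j, move_gripper, pause, inverse_kinematics, read_camera, camera_params, MotionError, sign_off, look_for, tip_of, read_time_s, read_qpos, read_joint_vel, read_effort, read_eef_pos, read_tcp_rot, read_ft_force, read_ft_torque, read_finger_gap, read_grasp_force gives the robot as it stands. Calls block until the motion is done:
- move_ptp(position, orientation): joint-space move of the TCP to a pose.
- movel(position, orientation=None, speed=0.15): straight line of the TCP; orientation=None keeps the orientation; speed is the mean speed in m/s.
- move_j(angles): joint-space move.
- move_gripper(opening, effort=None): finger opening in m; effort is the grip in N (None keeps the last); returns when the fingers have stopped.
- pause(seconds).
- inverse_kinematics(position, orientation): joint angles nearest the present ones, or None.
- read_camera(name): name is "side" or "top" or "wrist"; returns the picture (400x640x3 uint8, red, green, blue); there is no depth.
- camera_params(name): a dict with "K" (3x3 intrinsics, pixels), "camera_from_world" (4x4, takes a point from world to camera coordinates). Camera axes: x right, y down, z forward; pixel columns grow to the right and rows downward; lengths in m; the calibration is good to about 2 mm. A picture is of the moment at which its call begins: read the wrist's pose just before it. camera_params takes no time and is no camera call; for the wrist camera it gives the pose at the moment of the call.
A pose or a line that the arm cannot do raises MotionError and nothing moves.
- sign_off(): hands the job in; it is judged then, once.
Trained networks look in the newest picture that a camera, given by its name, has taken for a name from the list of things; names that differ only in an ending like _2 or _b are one class to them, and where a whole thing is asked for, a point or a joint stands for the part that bears it (a point fixed in the world has none). Each returns a list of dicts, best first, with "confidence" (0 to 1); they miss things now and then, are a little off and sometimes report something else, mostly with a low value. They report only what shows in the picture. A call takes as long as a camera call. They do not tell look-alikes from the thing itself.
- look_for(camera, name): "at" ([column, row] in pixels, amid what is visible of it).
- tip_of(camera, name): "at" ([column, row] in pixels: a listed point, or the origin of a listed thing).
Readings, each from a call of its own:
- read_time_s(): time.
- read_qpos(): joint angles.
- read_joint_vel(): joint speeds.
- read_effort(): joint torques, N m.
- read_eef_pos(): TCP position.
- read_tcp_rot(): TCP orientation.
- read_ft_force(): force on the tool from outside, world axes, zero at the start.
- read_ft_torque(): the same for the moment, N m.
- read_finger_gap(): finger opening in m.
- read_grasp_force(): force on a finger pad.
Only numpy, scipy, OpenCV 4.12 (cv2) and the standard library are available. Lean on these libraries where they do the work, as an engineer would, in place of code of your own. Each camera call takes 0.05 s, during which the arm holds its last target. There are 200 camera calls.

TASK

Close the potter's tool case: with a fingertip, push the raised teal cover over until it lies flat on the case, then, keeping it pressed down, push it by its rib towards the brass lip until its edge is tucked fully beneath the lip, so that the cover stays shut when you let go. Do not grasp or lift anything, and leave the bottle, cup, bowl and wooden tool where they are.

Things in the scene. Friction and masses are not known exactly. Their poses are not given: they have to be found in the camera images.
- case: open wooden tool case, screwed to the table, 160 x 112 x 36 mm (x, y, z). Origin: centre of its underside, at table height. x points from the hinge end (x = -80 mm) to the lip end (+80 mm), z up. A brass lip, a fixed plate 5 mm thick, 112 mm wide, overhangs the +x end from x = 58 to 80 mm at z = 44 to 49 mm, with a wall behind at x = 72 mm; the slot below it is open towards -x
- lip_edge (a point): middle of the lip's free edge, at its underside: case x = 58 mm, y = 0, z = 44 mm; axes as the case's
- hinge_axis (a point): middle of the cover's hinge bar: case y = 0, z = 39 mm, x = -66 mm when the slide reads 0 (x grows with the slide); the bar lies along the case's y axis and runs in slots
- cover_rib (a point): foot of the cream finger rib's step, mid-width, on the cover's outer face (on top when closed), 78 mm from the hinge axis. The rib is 70 mm long (y): an upright step 7 mm high facing the hinge, then a slope down to the face 101 mm from the axis. Cover axes: x hinge to free edge, y along the hinge, z out of the outer face (up when closed, to case -x when upright)
- cover_edge (a point): middle of the cover's free edge, 118 mm from the hinge axis. The cover is a stiff teal plate 104 mm wide (y) and 4 mm thick, the hinge axis in its mid-plane; closed flat, its top face is at case z = 41 mm and the edge is 6 mm short of the lip at slide 0
- cover_lining: thin cork lining on the cover's inner face (the underside when closed), 98 x 92 mm, 1 mm proud, 13 to 111 mm from the hinge axis; origin on the hinge axis, axes as the cover's. The fingers have no business there: pressing on it would mean that the cover is being gripped or lifted
- cover_hinge (a joint): angle of the cover, rad: 0 = flat on the case (hard stop), 1.57 = upright, up to 2.0 leaning away from the lip. A light spring (about 0.1 N m when flat) lifts it open again whenever it is let go and not held by the lip; if it is under the lip it rises only about 3 mm, to the lip's underside. It cannot pass through the lip
- cover_slide (a joint): how far the hinge bar and cover have slid towards the lip (case +x), m: 0 = back, at the start; 0.016 = hard stop, edge 10 mm beneath the lip. Dry friction of about 2.5 N; it stays where it is left
- bottle: loose steel drinking bottle, 66 mm across, 222 mm tall, upright; origin at the centre of its underside; to be left alone
- cup: loose white travel cup with a pale blue band, 90 mm across, 136 mm tall, upright; origin at the centre of its underside; to be left alone
- bowl: loose terracotta bowl, 90 mm across, 45 mm tall; origin at the centre of its underside; to be left alone
- rib_tool: loose flat wooden shaping tool, 95 x 45 x 8 mm, lying flat; origin at the centre of its underside; to be left alone
Not all that is in view belongs to the job. There is more than one size of the case; the one meant has the size given above.

How it is judged:
By the outcome, as a careful person would: the job done as asked, in the order asked, and still so for the second after the job is handed in, with the robot touching nothing.
It also fails if it takes over 40 s, if anything falls off the work surface, if the arm or the gripper's body presses on something with over 40 N, if the wrist force passes 120 N, or if a joint passes its speed limit or range.

## Working session

There is one attempt and no reset: what is moved stays moved. The work goes in short steps, each a Python script; the robot and the scene stay as the last script left them, time stands still between calls to the robot, and variables do not carry over. Pictures are saved under pics/ and viewed, at most 10 in all, crops included, and the job is handed in when it is done.

```bash
mkdir -p pics; python3 - <<'E'
from bench import *
import cv2,numpy as np
for c in ["side","top"]:
    im=read_camera(c); cv2.imwrite(f"pics/{c}0.png",im[:,:,::-1])
    p=camera_params(c); print(c,np.round(p["K"],1).tolist(),np.round(p["camera_from_world"],4).tolist())
    for n in ["case","cover_hinge","bottle","cup","bowl","rib_tool"]:
        print(n,[(np.round(d["at"]).tolist(),round(d["confidence"],2)) for d in look_for(c,n)])
    for n in ["case","lip_edge","hinge_axis","cover_rib","cover_edge","bottle","cup","bowl","rib_tool"]:
        print("tip",n,[(np.round(d["at"],1).tolist(),round(d["confidence"],2)) for d in tip_of(c,n)])
print(read_time_s())
E
```

```text
side [[448.0, 0.0, 324.8], [0.0, 448.0, 192.5], [0.0, 0.0, 1.0]] [[0.9587, -0.2841, 0.0102, -0.4731], [-0.1477, -0.5281, -0.8362, 0.1599], [0.243, 0.8002, -0.5483, 1.2033], [0.0, 0.0, 0.0, 1.0]]
case [([376.0, 233.0], 0.92), ([348.0, 181.0], 0.85), ([253.0, 301.0], 0.68), ([333.0, 270.0], 0.44)]
cover_hinge [([254.0, 294.0], 0.93), ([396.0, 213.0], 0.86), ([340.0, 173.0], 0.83)]
bottle [([316.0, 200.0], 0.63)]
cup [([428.0, 188.0], 0.89)]
bowl [([395.0, 269.0], 0.76)]
rib_tool [([334.0, 268.0], 0.76), ([399.0, 268.0], 0.4)]
tip case [([372.7, 240.6], 0.9), ([338.9, 187.1], 0.7), ([256.4, 310.0], 0.66)]
tip lip_edge [([320.9, 165.2], 0.86), ([225.5, 279.7], 0.81), ([354.4, 224.0], 0.77)]
tip hinge_axis [([283.4, 308.1], 0.94), ([364.2, 177.2], 0.78), ([398.3, 231.0], 0.59)]
tip cover_rib [([398.6, 209.0], 0.87), ([335.2, 167.9], 0.79), ([243.6, 291.1], 0.6)]
tip cover_edge [([321.8, 165.5], 0.96), ([394.1, 197.4], 0.79), ([225.8, 285.3], 0.73)]
tip bottle [([314.2, 228.9], 0.74)]
tip cup [([425.9, 210.6], 0.94)]
tip bowl [([395.5, 279.2], 0.7)]
tip rib_tool [([335.0, 270.9], 0.69)]
to
[... 375 characters left out ...]
], 0.63)]
cup [([341.0, 60.0], 0.69)]
bowl [([455.0, 158.0], 0.94)]
rib_tool [([416.0, 217.0], 0.82)]
tip case [([382.0, 156.6], 0.93), ([257.4, 163.8], 0.74)]
tip lip_edge [([436.0, 335.0], 0.78), ([369.0, 179.7], 0.69), ([234.1, 179.7], 0.68)]
tip hinge_axis [([479.1, 277.5], 0.82), ([280.0, 133.1], 0.66), ([397.2, 135.2], 0.62)]
tip cover_rib [([451.8, 315.4], 0.88), ([250.8, 161.9], 0.73), ([401.0, 131.1], 0.67)]
tip cover_edge [([436.6, 331.9], 0.96), ([237.7, 178.1], 0.63), ([403.2, 130.5], 0.49), ([397.2, 132.2], 0.22)]
tip bottle [([337.7, 207.3], 0.68)]
tip cup [([340.9, 74.9], 0.66)]
tip bowl [([449.4, 159.5], 0.97), ([369.2, 176.4], 0.65)]
tip rib_tool [([416.2, 218.6], 0.79)]
1.6
```

View pics/side0.png

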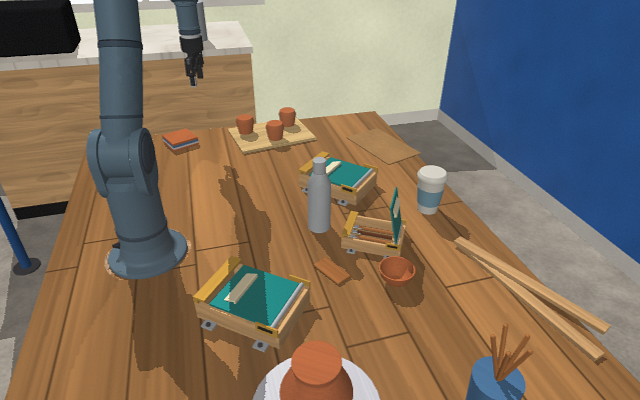

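View pics/top0.png

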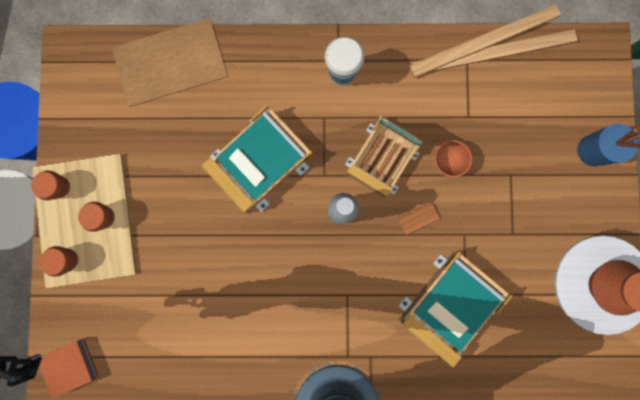

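The candidates are three cases. In the top view they are at (382,157), open with a raised cover, and (258,162) and (452,308), both larger and closed. The open one fits 160 x 112 mm (about 53 px from hinge to lip). The bottle stands near its lip end at (343,205), the bowl at its side at (455,158), and the tool at (418,218).

Next I fit the case pose and check it in a close crop.

```bash
cat > h.py <<'E'
from bench import *
import cv2,numpy as np
from scipy.optimize import least_squares
from scipy.spatial.transform import Rotation as R
def proj(c,p,P=None):
    P=P or camera_params(c); q=np.array(P["camera_from_world"])@np.append(p,1); u=np.array(P["K"])@q[:3]; return u[:2]/u[2]
def back(c,px,z):
    P=camera_params(c);T=np.linalg.inv(np.array(P["camera_from_world"]));d=T[:3,:3]@np.linalg.inv(np.array(P["K"]))@np.array([*px,1.]);o=T[:3,3]
    return o+d*(z-o[2])/d[2]
def cw(pose,p):  # case->world
    x,y,a=pose; return np.array([x+np.cos(a)*p[0]-np.sin(a)*p[1],y+np.sin(a)*p[0]+np.cos(a)*p[1],p[2]])
LOC=dict(case=[0,0,0],lip_edge=[.058,0,.044],hinge_axis=[-.066,0,.039])
def fit(obs,x0,drop=()):
    f=lambda v:np.concatenate([proj(c,cw(v,LOC[n]))-px for c,n,px in obs])
    return least_squares(f,x0,loss="soft_l1",f_scale=2.)
E
python3 - <<'E'
from h import *
obs=[("side","case",[372.7,240.6]),("side","lip_edge",[354.4,224]),("side","hinge_axis",[398.3,231]),("top","case",[382,156.6]),("top","lip_edge",[369,179.7]),("top","hinge_axis",[397.2,135.2])]
for c,n,px in obs: print(c,n,back(c,px,LOC[n][2]).round(3))
b=back("top",[382,156.6],0); s=fit(obs,[b[0],b[1],2.5]); print(s.x,np.degrees(s.x[2]),s.fun.round(1))
v=s.x
def cov(r,ang,off=.002): # along cover r, offset outwards
    return cw(v,[-.066+r*np.cos(ang)-off*np.sin(ang),0,.039+r*np.sin(ang)+off*np.cos(ang)])
for a in [1.4,1.57,1.7,1.85,2.0]:
    print(a,proj("side",cov(.118,a,0)).round(1),proj("side",cov(.078,a)).round(1),proj("top",cov(.118,a,0)).round(1))
for n,px,pt in [("bottle",[314.2,228.9],[337.7,207.3]),("cup",[425.9,210.6],[340.9,74.9]),("bowl",[395.5,279.2],[449.4,159.5]),("rib_tool",[335,270.9],[416.2,218.6])]:
    w=[back("side",px,0),back("top",pt,0)];
    print(n,[q.round(3)[:2].tolist() for q in w],(np.array([[np.cos(v[2]),np.sin(v[2])],[-np.sin(v[2]),np.cos(v[2])]])@(np.mean(w,0)[:2]-v[:2])).round(3))
im=cv2.cvtColor(cv2.imread("pics/side0.png"),cv2.COLOR_BGR2RGB)
im=cv2.imread("pics/side0.png")[150:300,290:460]; im=cv2.resize(im,None,fx=4,fy=4,interpolation=cv2.INTER_CUBIC)
P=[cw(v,[x,y,z]) for x,y,z in [(-.08,-.056,.036),(.058,-.056,.049),(.058,.056,.049),(-.08,.056,.036),(.08,-.056,0),(.08,.056,0),(-.08,.056,0),(-.08,-.056,0)]]
for p in P:
    q=(proj("side",p)-[290,150])*4; cv2.circle(im,tuple(int(t) for t in q),4,(0,0,255),1)
cv2.imwrite("pics/c1.png",im)
E
```

```text
side case [ 0.598 -0.119  0.   ]
side lip_edge [ 0.553 -0.087  0.044]
side hinge_axis [ 0.661 -0.143  0.039]
top case [ 0.606 -0.117  0.   ]
top lip_edge [ 0.543 -0.079  0.044]
top hinge_axis [ 0.652 -0.149  0.039]
[ 0.59974725 -0.11454745  2.58325139] 148.00940211299533 [-0.  -1.1 -1.2 -0.5 -0.7  1.7 -0.9  2.4  1.8 -3.   0.1 -1.6]
1.4 [394.3 196. ] [396.2 208.9] [401.3 130.3]
1.57 [402.1 196.7] [401.2 209.5] [406.2 122.4]
1.7 [408.  197.9] [405.  210.4] [409.7 116.6]
1.85 [414.6 200.2] [409.3 211.9] [413.5 110.4]
2.0 [420.8 203.1] [413.3 213.9] [416.8 104.8]
bottle [[0.455, -0.023], [0.48, -0.006]] [ 0.165 -0.015]
cup [[0.809, -0.029], [0.815, -0.016]] [-0.131 -0.191]
bowl [[0.597, -0.277], [0.598, -0.285]] [-0.086  0.142]
rib_tool [[0.46, -0.207], [0.451, -0.199]] [0.076 0.151]
```

View pics/c1.png

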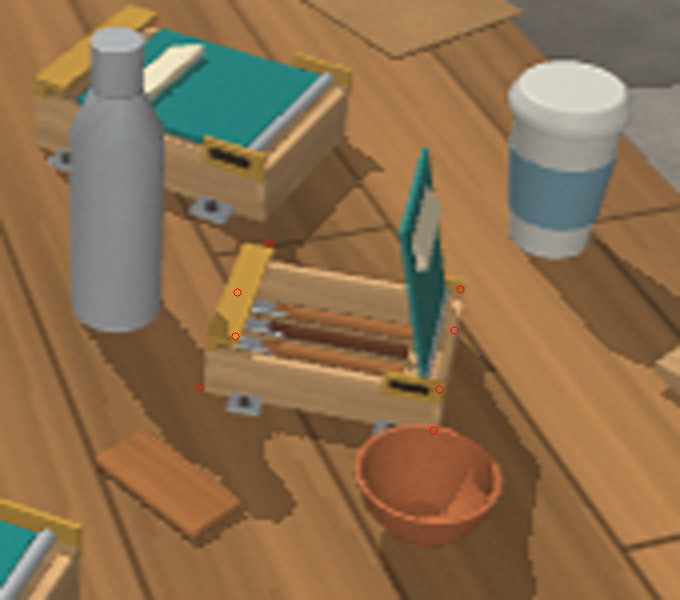

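The crop confirms the open 160 mm case: lip free edge at about (250,300), cover upright (about 1.4 rad) at (425,260), with its rib facing away from the lip. The overlay agrees to about 5 mm. Next I move above the hinge side, well above the bottle, and look with the wrist camera.

```bash
cat >> h.py <<'E'
def down(phi):
    c,s=np.cos(phi),np.sin(phi); return R.from_matrix(np.array([[c,s,0],[s,-c,0],[0,0,-1]])).as_quat()
E
python3 - <<'E'
from h import *
v=[0.5997,-0.1145,2.583]
P=camera_params("wrist");T=np.linalg.inv(np.array(P["camera_from_world"]))
Rt=R.from_quat(read_tcp_rot()).as_matrix(); print("cam in tool",(Rt.T@(T[:3,3]-read_eef_pos())).round(3),"axis",(Rt.T@T[:3,2]).round(2),"tool x",Rt[:,0].round(2))
for phi in [v[2],v[2]-np.pi]:
    for p in [[-.12,0,.40],[-.12,0,.12],[0.02,0,.06]]:
        q=inverse_kinematics(cw(v,p),down(phi)); print(phi,p,None if q is None else np.round(q,2))
E
```

```text
cam in tool [ 0.067 -0.    -0.124] axis [-0.26 -0.    0.96] tool x [-0.95  0.3   0.  ]
2.583 [-0.12, 0, 0.4] [-0.42  0.64  1.06  1.22 -0.55  1.57  1.56]
2.583 [-0.12, 0, 0.12] [-0.39  0.84  0.91  1.52 -0.71  1.13  1.68]
2.583 [0.02, 0, 0.06] [-0.56  0.69  0.86  1.9  -0.68  0.88  1.66]
-0.5585926535897929 [-0.12, 0, 0.4] [-0.5   0.81  1.37  1.23 -0.79  1.67 -1.44]
-0.5585926535897929 [-0.12, 0, 0.12] [-0.49  0.98  1.14  1.53 -0.93  1.24 -1.34]
-0.5585926535897929 [0.02, 0, 0.06] [-0.73  0.89  1.14  1.9  -0.97  1.04 -1.27]
```

```bash
python3 - <<'E'
from h import *
v=[0.5997,-0.1145,2.583]
for k in range(-4,4):
    phi=v[2]+k*np.pi/4
    print(k,[None if q is None else np.round(q,2).tolist() for q in (inverse_kinematics(cw(v,p),down(phi)) for p in [[-.12,0,.40],[-.12,0,.12],[0.02,0,.06]])])
E
```

```text
-4 [[-0.5, 0.81, 1.37, 1.23, -0.79, 1.67, -1.44], [-0.49, 0.98, 1.14, 1.53, -0.93, 1.24, -1.34], [-0.73, 0.89, 1.14, 1.9, -0.97, 1.04, -1.27]]
-3 [[-0.37, 0.6, 0.94, 1.22, -0.47, 1.55, -0.85], [-0.41, 0.86, 0.94, 1.53, -0.73, 1.14, -0.66], [-0.59, 0.71, 0.91, 1.9, -0.72, 0.89, -0.66]]
-2 [[-0.41, 0.63, 1.04, 1.22, -0.54, 1.57, -0.02], [-0.39, 0.84, 0.91, 1.52, -0.71, 1.13, 0.11], [-0.56, 0.69, 0.87, 1.9, -0.68, 0.88, 0.09]]
-1 [[-0.42, 0.64, 1.06, 1.22, -0.55, 1.57, 0.77], [-0.4, 0.85, 0.92, 1.52, -0.72, 1.14, 0.9], [-0.55, 0.68, 0.84, 1.9, -0.66, 0.87, 0.86]]
0 [[-0.42, 0.64, 1.06, 1.22, -0.55, 1.57, 1.56], [-0.39, 0.84, 0.91, 1.52, -0.71, 1.13, 1.68], [-0.56, 0.69, 0.86, 1.9, -0.68, 0.88, 1.66]]
1 [[-0.38, 0.6, 0.97, 1.22, -0.49, 1.55, 2.31], [-0.24, 0.73, 0.65, 1.52, -0.48, 1.06, 2.32], [-0.35, 0.58, 0.58, 1.89, -0.43, 0.8, 2.25]]
2 [[0.85, 0.74, -1.25, 1.14, 0.7, 1.68, 2.38], [0.92, 1.05, -1.26, 1.45, 1.0, 1.36, 2.2], [0.9, 0.79, -1.04, 1.83, 0.81, 1.01, 2.1]]
3 [[-0.5, 0.81, 1.37, 1.23, -0.79, 1.67, -2.23], [-0.55, 1.16, 1.36, 1.53, -1.15, 1.39, -2.02], [-0.81, 1.14, 1.36, 1.91, -1.21, 1.25, -1.92]]
```

```bash
python3 - <<'E'
from h import *
v=[0.5997,-0.1145,2.583]
p=np.array(read_eef_pos()); movel(p+[0,0,.15],speed=.25)
q=np.array(read_qpos()); q[0]=.2; move_j(q); move_gripper(0.0,30)
print(read_eef_pos(),read_tcp_rot(),read_qpos().round(2) if hasattr(read_qpos(),'round') else read_qpos(),read_time_s())
for k in range(-4,4):
    phi=v[2]+k*np.pi/4
    print(k,[None if q is None else np.round(q,2).tolist() for q in (inverse_kinematics(cw(v,p),down(phi)) for p in [[-.12,0,.40],[-.12,0,.12],[0.02,0,.06]])])
E
```

```text
[ 0.61952569 -0.19442936  0.39862   ] [ 0.8060344   0.59186727 -0.0008078  -0.00100922] [ 0.2   0.3   0.05  1.4  -0.02  1.44 -0.05] 6.3333
-4 [[-0.01, 0.47, 0.31, 1.2, -0.14, 1.5, -1.85], [-0.01, 0.66, 0.28, 1.5, -0.2, 1.01, -1.8], [-0.07, 0.52, 0.22, 1.88, -0.16, 0.77, -1.9]]
-3 [[0.07, 0.46, 0.19, 1.19, -0.08, 1.5, -1.1], [0.08, 0.65, 0.16, 1.5, -0.12, 1.01, -1.07], [0.01, 0.51, 0.11, 1.87, -0.08, 0.76, -1.17]]
-2 [[0.14, 0.46, 0.08, 1.19, -0.03, 1.5, -0.35], [0.15, 0.64, 0.06, 1.49, -0.04, 1.01, -0.34], [0.09, 0.51, 0.02, 1.87, -0.02, 0.77, -0.44]]
-1 [[0.21, 0.46, -0.02, 1.18, 0.01, 1.5, 0.41], [0.21, 0.64, -0.03, 1.49, 0.02, 1.01, 0.41], [0.16, 0.51, -0.06, 1.86, 0.04, 0.77, 0.3]]
0 [[0.28, 0.46, -0.14, 1.18, 0.06, 1.5, 1.17], [0.29, 0.65, -0.14, 1.49, 0.1, 1.02, 1.14], [0.23, 0.51, -0.15, 1.86, 0.11, 0.77, 1.03]]
1 [[0.35, 0.47, -0.25, 1.17, 0.11, 1.51, 1.92], [0.37, 0.66, -0.26, 1.48, 0.19, 1.03, 1.86], [0.32, 0.52, -0.26, 1.86, 0.18, 0.78, 1.76]]
2 [[0.43, 0.48, -0.37, 1.17, 0.17, 1.52, 2.67], [0.46, 0.68, -0.39, 1.48, 0.28, 1.04, 2.59], [0.41, 0.54, -0.37, 1.85, 0.26, 0.8, 2.49]]
3 [[-0.08, 0.48, 0.43, 1.2, -0.19, 1.5, -2.6], [-0.09, 0.67, 0.41, 1.51, -0.3, 1.02, -2.52], [-0.16, 0.53, 0.33, 1.88, -0.24, 0.77, -2.62]]
```

```bash
python3 - <<'E'
from h import *
v=[0.5997,-0.1145,2.583]
move_ptp(cw(v,[-.14,0,.35]),down(v[2]-np.pi))
P=camera_params("wrist"); im=read_camera("wrist"); cv2.imwrite("pics/w1.png",im[:,:,::-1])
obs=[]
for n in ["case","lip_edge","hinge_axis","cover_edge","cover_rib"]:
    r=tip_of("wrist",n); print(n,[(np.round(d["at"],1).tolist(),round(d["confidence"],2)) for d in r], proj("wrist",cw(v,LOC[n]),P).round(1) if n in LOC else "")
print(proj("wrist",cw(v,[-.046,0,.155])).round(1),proj("wrist",cw(v,[-.055,0,.116])).round(1),read_time_s(),np.array(read_ft_force()).round(2))
E
```

```text
case [([316.9, 240.0], 0.85)] [316.  244.3]
lip_edge [] [315.9 291.9]
hinge_axis [([158.4, 307.0], 0.83), ([315.0, 213.7], 0.79), ([538.3, 337.0], 0.63)] [316.  212.2]
cover_edge [([303.9, 333.2], 0.41)] 
cover_rib [([317.5, 241.6], 0.55)] 
[315.9 262.7] [316.  240.8] 8.2 [ 0.06 -0.46  0.39]
```

View pics/w1.png

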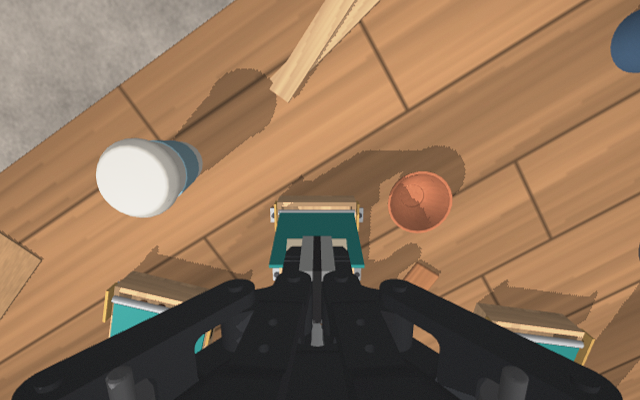

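The wrist view shows the case square on, with its hinge bar at (316,212) as predicted. The cover's outer face is at (316,235), and the cup (140,178) and bowl (420,200) are clear. Next I swing the cover down along an arc about the hinge.

```bash
cat >> h.py <<'E'
V=[0.5997,-0.1145,2.583]; Q=down(V[2]-np.pi)
def to(x,z,speed=.1): movel(cw(V,[x-.011,0,z+.019]),Q,speed=speed)  # leading tip corner in case x,z
def F():
    f=np.array(read_ft_force()); c,s=np.cos(V[2]),np.sin(V[2]); return np.array([c*f[0]+s*f[1],-s*f[0]+c*f[1],f[2]])
def tip():
    p=np.array(read_eef_pos()); d=p[:2]-V[:2]; c,s=np.cos(V[2]),np.sin(V[2]); return np.array([c*d[0]+s*d[1]+.011,-s*d[0]+c*d[1],p[2]-.019]).round(4)
E
python3 - <<'E'
from h import *
r=.060
to(-.12,.105,.2); pause(.2); F0=F(); np.save("F0.npy",F0); print("F0",F0.round(2))
for th in [1.55,1.3,1.1,.9,.7,.5,.35,.2,.1]:
    to(-.066+r*np.cos(th)-.002*np.sin(th),.039+r*np.sin(th)+.002*np.cos(th),.1)
    f=F()-F0; print(th,f.round(2),tip())
    if np.abs(f).max()>15: break
print(read_time_s())
im=read_camera("side"); cv2.imwrite("pics/s2.png",cv2.resize(im[150:300,290:460,::-1],None,fx=4,fy=4,interpolation=cv2.INTER_CUBIC))
E
```

```text
F0 [-0.11 -0.03 -0.13]
1.55 [-0.12 -0.29 -0.2 ] [-0.0674 -0.      0.0995]
1.3 [0.46 0.34 0.25] [-0.0521 -0.0001  0.0973]
1.1 [-0.11 -1.04 -0.1 ] [-0.0404 -0.0001  0.0931]
0.9 [ 0.81 -0.03 -0.59] [-0.0298 -0.      0.0868]
0.7 [0.12 0.06 0.21] [-0.0209  0.0001  0.0787]
0.5 [-0.14 -0.91  0.05] [-0.0136  0.0001  0.0689]
0.35 [ 0.41 -0.27 -0.44] [-0.0097  0.0001  0.0609]
0.2 [-0.01  0.29  0.04] [-0.0069  0.0002  0.0522]
0.1 [0.69 0.61 1.15] [-0.0061  0.0001  0.0465]
12.4833
```

View pics/s2.png

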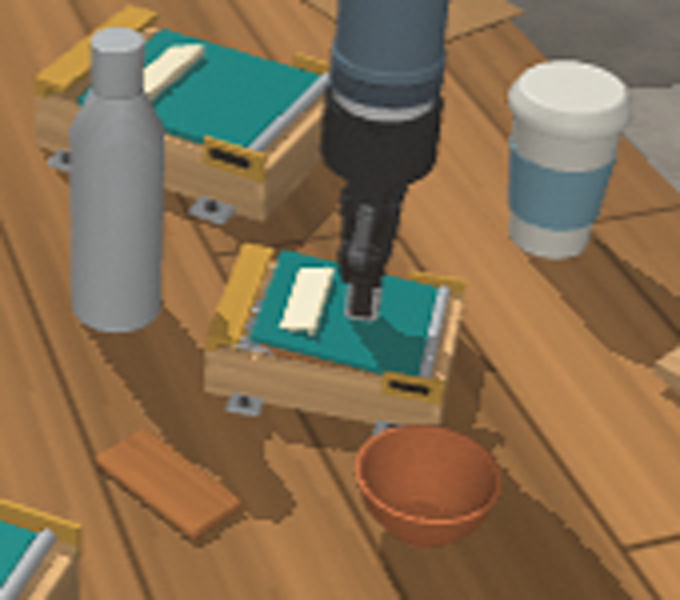

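The cover is nearly flat, with the fingertip at (362,300) behind the rib at (305,300) and the edge still short of the lip. Next I press it flat and push the rib.

```bash
python3 - <<'E'
from h import *
F0=np.load("F0.npy")
def Fa(n=6):
    a=[]
    for _ in range(n): a.append(F()); pause(.015)
    return np.mean(a,0)-F0
x,z=-.006,.0455
while z>.033:
    to(x,z,.03); f=Fa()
    print(round(z,4),f.round(1),tip())
    if f[2]>7: break
    z-=.0012
assert f[2]>5
while x<.042:
    x+=.002; to(x,z,.05); f=Fa(5); print("x",round(x,4),f.round(1),tip())
    if f[2]<5: z-=.0005
    if f[2]>14: z+=.0005
    if f[0]<-14 or f[2]>30: break
np.save("xz.npy",[x,z]); print(read_time_s())
im=read_camera("side"); cv2.imwrite("pics/s3.png",cv2.resize(im[150:300,290:460,::-1],None,fx=4,fy=4,interpolation=cv2.INTER_CUBIC))
E
```

```text
0.0455 [-0.2  0.4  0.1] [-0.0061 -0.      0.0456]
0.0443 [-0.  -0.1  0.5] [-0.006  -0.      0.0443]
0.0431 [-0.3 -0.   0.1] [-0.006  -0.      0.0431]
0.0419 [ 0.4 -0.2  0.3] [-0.0059 -0.      0.0418]
0.0407 [1.  0.1 3. ] [-0.006  -0.0001  0.041 ]
0.0395 [2.8 0.6 7.5] [-0.0061 -0.0001  0.0406]
x -0.004 [-0.8  0.6  5.6] [-0.0058 -0.0001  0.0407]
x -0.002 [-2.5  0.5  6. ] [-0.0041 -0.0001  0.0407]
x 0.0 [-1.7  0.6  6.4] [-0.0018 -0.0001  0.0407]
x 0.002 [-2.   0.6  6.2] [ 0.0003 -0.0001  0.0406]
x 0.004 [-1.6  0.1  6.4] [ 0.0023 -0.0001  0.0406]
x 0.006 [-1.7  1.   6.7] [ 0.0043 -0.0001  0.0406]
x 0.008 [-1.9  0.4  6.7] [ 0.0063 -0.0001  0.0406]
x 0.01 [-1.5  0.9  6.5] [ 0.0083 -0.0001  0.0406]
x 0.012 [-2.2  0.7  6.3] [ 0.0102 -0.0001  0.0406]
x 0.014 [-3.   0.   5.7] [ 0.0119 -0.0002  0.0406]
x 0.016 [-3.2  0.5  6.2] [ 0.014  -0.0002  0.0406]
x 0.018 [-3.4  0.2  5.9] [ 0.0161 -0.0002  0.0405]
x 0.02 [-3.2  0.3  5.8] [ 0.0182 -0.0003  0.0405]
x 0.022 [-3.1  0.2  5.6] [ 0.0203 -0.0003  0.0405]
x 0.024 [-3.3  0.2  5.8] [ 0.0223 -0.0003  0.0404]
x 0.026 [-3.2 -0.   5.4] [ 0.0244 -0.0003  0.0403]
x 0.028 [-3.4  0.5  6. ] [ 0.0265 -0.0003  0.0403]
x 0.03 [-5.8 -0.1  3.9] [ 0.0271 -0.0003  0.0405]
x 0.032 [-8.3  0.   3. ] [ 0.0272 -0.0003  0.0406]
x 0.034 [-10.2   0.3   2.6] [ 0.0273 -0.0003  0.0407]
x 0.036 [-12.3   0.2   1.8] [ 0.0275 -0.0003  0.0408]
x 0.038 [-15.1   0.1   1.3] [ 0.0276 -0.0003  0.0409]
21.9667
```

View pics/s3.png

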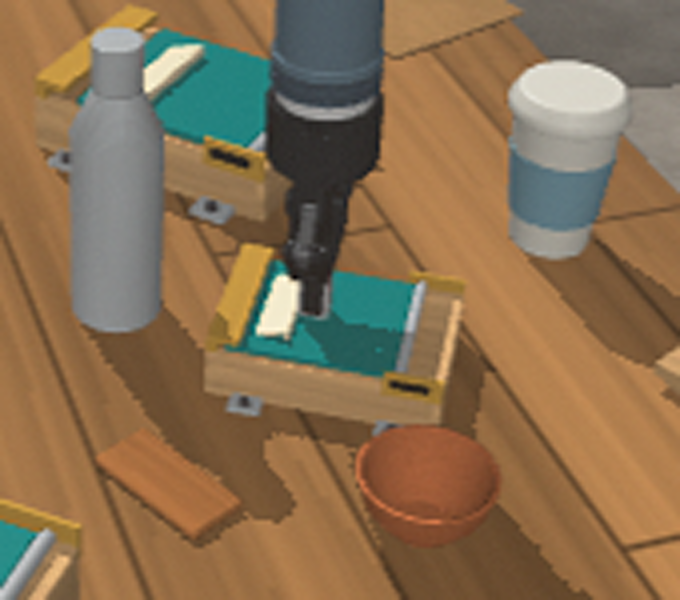

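The cover's edge is beneath the lip at (235,340). The slide hit its stop after about 15 mm of travel, with the force climbing to 15 N. Next I unload sideways, lift straight off and check.

```bash
python3 - <<'E'
from h import *
x,z=np.load("xz.npy")
to(.028,z,.05); print((F()-np.load("F0.npy")).round(1))
to(.0275,.055,.06); to(.02,.20,.15); pause(.3)
im=read_camera("side"); cv2.imwrite("pics/s4.png",cv2.resize(im[150:300,290:460,::-1],None,fx=4,fy=4,interpolation=cv2.INTER_CUBIC))
print((F()-np.load("F0.npy")).round(1),read_time_s())
E
```

```text
[ 0.5  2.2 13.3]
[ 0.9 -0.2  1. ] 24.2833
```

View pics/s4.png

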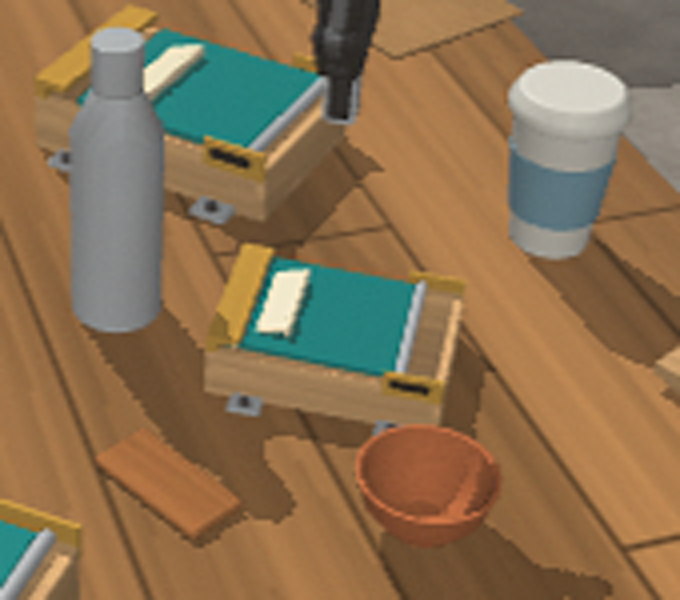

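With the tool clear, the cover stays shut under the lip (edge around (245,310)). The hinge bar is unchanged at (415,325), and nothing else has moved.

```bash
python3 -c "
from bench import *
print(sign_off())"
```

```text
the job is handed in; nothing more can be done
None
```

The cover was pushed flat, slid to its stop under the brass lip and stayed shut when the finger lifted off; the bottle, cup, bowl and wooden tool stayed where they were, and I handed the job in after about 24 s of robot time.

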